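# Check the hand levers of the statue trolley

## Task

Check the two hand levers of the statue trolley's handles, first the brake (the long lever), then the speed control (the short one). With the backs (the outside) of your fingers press each lever in from its outer side until it is firmly at its stop, short of the bar, hold it there for a good second without forcing it, then ease it all the way back out with your fingers still against it so that it does not snap, before you go on. Only push: do not grip or reach behind the levers, do not touch the bars, and leave everything else on the bench where it is.

Things in the scene. Friction and masses are not known exactly. Their poses are not given: they have to be found in the camera images.
- brake_lever (a joint): turn of the brake (long) lever about its upright pivot pin, rad. 0 = fully out (a spring returns it there), 0.36 = pressed in against its rigid stop. The spring needs about 3 N at point brake_press to start and 8 N just before the stop; left free while pressed it snaps back
- brake_press (a point): the place to press: on the outer face (the side towards the robot) of the brake (long) lever, half-way up, 115 mm from the pivot and 25 mm short of the centre of its rounded end. 100 mm above the work surface; moves with the lever. Its x axis is level and square to the lever's face, in the direction of pressing; z is up; the lever runs from the pivot along -y
- brake_hinge (a point): centre of the brake (long) lever's vertical pivot pin, near the handle's left (+y) end; axes as brake_press. The lever is a plain aluminium blade 140 mm long from here, 22 high (89 to 111 mm above the work surface), 11 thick, 16 at its rounded end; when out it leans 0.42 rad out from the bar's direction. Pressing turns it anticlockwise seen from above. Parts: brake_lever_c1 blade, c2 rounded end, c3 inner face
- brake_stand: the fixed brake (long) handle: level steel bar (brake_stand_c3; 250 mm long, 26 thick), rubber grip (c4; 32 thick), clamp (c5) on a wooden cradle, base 110 x 230, 20 high. Origin under its middle, at z 0; x level, away from the robot; y along the bar. Bar's centre line: x +20, z 100 mm. Lever on the -x side, pivot at x -25, y +85. At the stop about 30 mm stay free between lever and grip
- speed_lever (a joint): turn of the speed (short) lever about its upright pivot pin, rad. 0 = fully out (a spring returns it there), 0.36 = pressed in against its rigid stop. The spring needs about 3 N at point speed_press to start and 7 N just before the stop; left free while pressed it snaps back
- speed_press (a point): the place to press: on the outer face (the side towards the robot) of the speed (short) lever, half-way up, 70 mm from the pivot and 15 mm short of the centre of its rounded end. 100 mm above the work surface; moves with the lever. Its x axis is level and square to the lever's face, in the direction of pressing; z is up; the lever runs from the pivot along +y
- speed_hinge (a point): centre of the speed (short) lever's vertical pivot pin, near the handle's right (-y) end; axes as speed_press. The lever is a plain aluminium blade 85 mm long from here, 22 high (89 to 111 mm above the work surface), 11 thick, 16 at its rounded end; when out it leans 0.45 rad out from the bar's direction. Pressing turns it clockwise seen from above. Parts: speed_lever_c1 blade, c2 rounded end, c3 inner face
- speed_stand: the fixed speed (short) handle: level steel bar (speed_stand_c3; 250 mm long, 26 thick), rubber grip (c4; 32 thick), clamp (c5) on a wooden cradle, base 110 x 230, 20 high. Origin under its middle, at z 0; x level, away from the robot; y along the bar. Bar's centre line: x +20, z 100 mm. Lever on the -x side, pivot at x -25, y -85. At the stop about 27 mm stay free between lever and grip
- clay_hand_a: a grey-brown clay forearm with open hand, 230 mm long, 65 mm high, lying outside the left handle; leave it where it is. Origin at its underside
- clay_hand_b: the other clay forearm, lying outside the right handle; leave it where it is. Origin at its underside
- paint_tin: an open metal tin, 66 mm across, 85 mm high, standing between the two handles; leave it where it is. Origin at its underside
- spatula: a 200 mm spatula lying on the robot's side of the left handle; leave it where it is. Origin at its underside
- brush: a 170 mm brush lying on the robot's side of the right handle; leave it where it is. Origin at its underside
- clay_lump: a round lump of clay, 84 mm across, 52 mm high, between the handles on the robot's side; leave it where it is. Origin at its underside
- slip_jar: a closed grey jar, 64 mm across, 85 mm high, between the handles at the far side; leave it where it is. Origin at its underside

How it is judged (in metres and radians):
On the way, in this order (a step that is already met when the one before it is completed fails the run):
1. the long brake lever is pressed in by the fingers to its stop and held (value of joint brake_lever above 0.33 rad and (contact force between the fingers and brake_lever_c1 above 2 N or contact force between the fingers and brake_lever_c2 above 2 N)), for 0.8 s.
2. the brake lever is back out (value of joint brake_lever below 0.04 rad), for 0.2 s.
3. the short speed lever is pressed in by the fingers to its stop and held (value of joint speed_lever above 0.33 rad and (contact force between the fingers and speed_lever_c1 above 2 N or contact force between the fingers and speed_lever_c2 above 2 N)), for 0.8 s.
4. the speed lever is back out (value of joint speed_lever below 0.04 rad), for 0.2 s.
At the end, for the whole second after the job is handed in: Both levers have been pressed to their stops in turn (brake first) and are back out, within 0.04 rad; the other things on the bench are within 15 mm of where they were (value of joint each of brake_lever, speed_lever below 0.04 rad and distance of each of clay_hand_a, clay_hand_b, paint_tin, spatula, brush, clay_lump, slip_jar from where it was at the start of the episode below 0.015 m); the robot touches nothing.
It fails at once if a handle's bar, grip or clamp is pushed or gripped (over 2 N) (contact force between any of the fingers, the arm and brake_stand_c3 above 2 N or contact force between any of the fingers, the arm and brake_stand_c4 above 2 N or contact force between any of the fingers, the arm and brake_stand_c5 above 2 N or contact force between any of the fingers, the arm and speed_stand_c3 above 2 N or contact force between any of the fingers, the arm and speed_stand_c4 above 2 N or contact force between any of the fingers, the arm and speed_stand_c5 above 2 N).
It fails at once if the inner face of a lever is touched (over 1 N): hooked or pinched instead of pressed (contact force between the fingers and brake_lever_c3 above 1 N or contact force between the fingers and speed_lever_c3 above 1 N).
It fails at once if a lever is forced (over 40 N) (contact force between the fingers and brake_lever_c1 above 40 N or contact force between the fingers and brake_lever_c2 above 40 N or contact force between the fingers and speed_lever_c1 above 40 N or contact force between the fingers and speed_lever_c2 above 40 N).
It fails at once if a lever is let go and snaps back (faster than 5 rad/s) (velocity of joint any of brake_lever, speed_lever below -5 rad/s).
It fails at once if a loose thing on the bench is moved or lifted (over 15 mm) (distance of any of clay_hand_a, clay_hand_b, paint_tin, spatula, brush, clay_lump, slip_jar from where it was at the start of the episode above 0.015 m).
It also fails if it takes over 70 s, if anything falls off the work surface, if the arm or the gripper's body presses on something with over 40 N, if the wrist force passes 120 N, or if a joint passes its speed limit or range.

## Robot

A 6-joint arm with a two-finger parallel gripper is mounted at the origin on the work surface. World frame = base frame: x ahead of the robot, y to its left, z up, the work surface at z = 0. Lengths are in m, angles in degrees, forces in N, time in s.
With the tool pointing down it reaches from about 0.35 to 0.775 m from the base axis. Payload 7.3 kg.
Tool frame: the origin (TCP) lies midway between the tips of the shut fingers; the grasp point (between the pads) lies 19 mm behind it; z points along the fingers, y is the line along which they close (so a half turn about z gives the same grasp; the last joint's range is limited). The gripper opens to 92 mm and grips with 3 to 60 N. Pads are 19 mm wide; open, the fingers measure 130 mm over their backs; the gripper's body (75 mm by 190 mm) begins 47 mm behind the grasp point.
Start: joints at [57.009, 19.595, 87.324, -0, 73.075, -8.365], TCP at [0.219, 0.477, 0.191] pointing down, gripper open.
Joint ranges: [-145.02, 145.02], [-44.19, 115.74], [2.07, 154.8], [-57.11, 237.11], [16.16, 152.29], [-177.93, 177.93]. Speed limits (degrees/s): [147.25, 147.25, 180, 180, 180, 180].

## Interface

Orientations are given as [roll, pitch, yaw] about the fixed x, y, z axes, in that order (R = Rz(yaw) Ry(pitch) Rx(roll)).
In Python, from bench import bot, release, close_gripper, planner, cams, order, look_for, masks_of, mark_of gives the robot as it stands. The module is installed in compiled form; this text tells all that it offers. Calls block until the motion is done:
- bot.move_to(position, orientation): joint-space move of the TCP to a pose.
- bot.line_to(position, attitude=None, feed=0.15, threshold=None): straight line of the TCP; attitude=None keeps the orientation; feed is the mean speed in m/s. With threshold (N) it stops when the force on the tool has changed by that much, and returns True; else False.
- bot.move_joints(angles): joint-space move.
- release() and close_gripper(): open the fingers fully, or close them until they stop; the grip force is fixed at half the most.
- bot.wait(seconds).
- planner.inverse_kinematics(position, orientation): joint angles nearest the present ones, or None.
- bot.get_state(): the state.
- cams.read_camera(name): name is "side" or "top"; returns a dict with "img" (400x640x3 uint8, blue, green, red), "z_map" (400x640 float32, m along the optical axis (not along the pixel's ray), 0 where there is no reading), "fx", "fy", "cx", "cy" (pixels), "extrinsics" (4x4, takes a point from world to camera coordinates). Camera axes: x right, y down, z forward; pixel columns grow to the right and rows downward; lengths in m; the calibration is good to about 2 mm. A picture is of the moment at which its call begins.
A pose or a line that the arm cannot do raises bot.Unreachable and nothing moves.
- order.sign_off(): hands the job in; it is judged then, once.
Trained networks look in the newest picture that a camera, given by its name, has taken for a name from the list of things; names that differ only in an ending like _2 or _b are one class to them, and where a whole thing is asked for, a point or a joint stands for the part that bears it (a point fixed in the world has none). Each returns a list of dicts, best first, with "conf" (0 to 1); they miss things now and then, are a little off and sometimes report something else, mostly with a low value. They report only what shows in the picture. A call takes as long as a camera call.
- look_for(camera, thing): "bbox" ([left, top, right, bottom] in pixels, round what is visible of it).
- masks_of(camera, thing): "region" (400x640 bool, what is visible of it) and "bbox" ([left, top, right, bottom] in pixels, round what is visible of it).
- mark_of(camera, thing): "xy" ([column, row] in pixels: a listed point, or the origin of a listed thing).
The state is a dict: "time_s": time; "joints": joint angles; "joint_vel": joint speeds; "effort": joint torques, N m; "ee_pos": TCP position; "ee_rot": TCP orientation; "wrist_force": force on the tool from outside, world axes, zero at the start; "torque": the same for the moment, N m; "width": opening from 0.0 (shut) to 1.0 (fully open); "grip_force": force on a finger pad.
Only numpy, scipy, OpenCV 4.12 (cv2) and the standard library are available. Lean on these libraries where they do the work, as an engineer would, in place of code of your own. Each camera call takes 0.05 s, during which the arm holds its last target. There are 200 camera calls.

## Working session

There is one attempt and no reset: what is moved stays moved. The work goes in short steps, each a Python script; the robot and the scene stay as the last script left them, time stands still between calls to the robot, and variables do not carry over. Pictures are saved under pics/ and viewed, at most 10 in all, crops included, and the job is handed in when it is done.

```bash
mkdir -p pics
cat > h.py <<'E'
import numpy as np, cv2
from bench import bot, release, close_gripper, planner, cams, order, look_for, masks_of, mark_of
def ray_z(c,uv,z):
    E=np.array(c["extrinsics"]);R,t=E[:3,:3],E[:3,3]
    d=R.T@np.array([(uv[0]-c["cx"])/c["fx"],(uv[1]-c["cy"])/c["fy"],1]);o=-R.T@t
    return o+d*(z-o[2])/d[2]
def cloud(c):
    E=np.array(c["extrinsics"]);R,t=E[:3,:3],E[:3,3]
    v,u=np.mgrid[:400,:640];z=c["z_map"]
    P=np.stack([(u-c["cx"])/c["fx"]*z,(v-c["cy"])/c["fy"]*z,z],-1)
    W=(P-t)@R; W[z==0]=np.nan
    return W
E
python3 - <<'E'
from h import *
for n in("top","side"):
    c=cams.read_camera(n); cv2.imwrite(f"pics/{n}0.png",c["img"])
    print(n,np.round(np.linalg.inv(c["extrinsics"])[:3],3).tolist(),c["fx"])
    for th,z in [("brake_press",.1),("brake_hinge",.1),("speed_press",.1),("speed_hinge",.1),("brake_stand",0),("speed_stand",0),("clay_hand_a",0),("paint_tin",0),("spatula",0),("brush",0),("clay_lump",0),("slip_jar",0)]:
        for r in mark_of(n,th)[:2]: print(th,round(r["conf"],2),np.round(r["xy"]),np.round(ray_z(c,r["xy"],z),3))
    W=cloud(c)
    for th in("brake_lever","speed_lever"):
        for r in masks_of(n,th)[:2]:
            p=W[r["region"]];p=p[(p[:,2]>.09)&(p[:,2]<.125)]
            print(th,r["conf"],r["bbox"],len(p))
            if len(p)>20:
                q=p[:,:2].astype(np.float32);print(cv2.fitLine(q,cv2.DIST_HUBER,0,.01,.01).ravel(),cv2.minAreaRect(q))
print(bot.get_state())
E
```

```text
top [[-0.027, -0.995, 0.092, 0.435], [-1.0, 0.027, -0.005, -0.012], [0.003, -0.092, -0.996, 1.322]] 441.80769010861405
brake_press 0.67 [415. 197.] [ 0.53  -0.263  0.1  ]
brake_press 0.5 [263. 197.] [0.542 0.159 0.1  ]
brake_hinge 0.49 [225. 186.] [0.576 0.263 0.1  ]
brake_hinge 0.43 [374. 246.] [ 0.399 -0.145  0.1  ]
speed_press 0.46 [385. 201.] [ 0.52  -0.179  0.1  ]
speed_hinge 0.65 [413. 198.] [ 0.529 -0.259  0.1  ]
brake_stand 0.79 [257. 176.] [0.613 0.188 0.   ]
speed_stand 0.8 [381. 182.] [ 0.586 -0.184  0.   ]
clay_hand_a 0.9 [465. 195.] [ 0.541 -0.436  0.   ]
clay_hand_a 0.85 [173. 200.] [0.549 0.442 0.   ]
paint_tin 0.69 [385. 203.] [ 0.521 -0.195  0.   ]
paint_tin 0.56 [317. 189.] [0.57  0.008 0.   ]
spatula 0.83 [288. 253.] [0.381 0.099 0.   ]
brush 0.65 [373. 243.] [ 0.403 -0.154  0.   ]
clay_lump 0.97 [321. 222.] [0.471 0.001 0.   ]
slip_jar 0.81 [317. 132.] [0.746 0.005 0.   ]
brake_lever 0.63 [227.5, 185.3, 278.2, 202.0] 190
[0.3370923  0.9414716  0.55203474 0.1849774 ] ((0.553737223148346, 0.18705761432647705), (0.1321491003036499, 0.013984914869070053), 69.068130493
[... 1648 characters left out ...]
6430846452713), 6.92194128036499)
{'time_s': 1.5, 'joints': array([ 5.70109357e+01,  1.95956132e+01,  8.73263459e+01, -7.80369339e-04,
        7.30751089e+01, -8.36458700e+00]), 'joint_vel': array([ 0.09480168, -0.07038414,  0.03855615,  0.03515545,  0.05330065,
       -0.07173799]), 'effort': array([ 1.87625560e-04, -4.31126261e+01, -2.44479311e+01,  7.18864566e-02,
        4.82802512e-02, -1.24285052e-05]), 'ee_pos': array([0.2187329 , 0.47726908, 0.19082509]), 'ee_rot': array([1.79997208e+02, 1.16516903e-03, 1.55375750e+02]), 'wrist_force': array([ 0.45254457, -0.82040323,  1.13788842]), 'torque': array([0.02655821, 0.016087  , 0.02847523]), 'grip_force': 0.0, 'width': 1.0009037019331941}
```

```bash
python3 -c "
import cv2
a=cv2.imread('pics/top0.png')[110:280,140:500];cv2.imwrite('pics/t.png',cv2.resize(a,None,fx=2.2,fy=2.2))
a=cv2.imread('pics/side0.png')[110:390,210:460];cv2.imwrite('pics/s.png',cv2.resize(a,None,fx=2.1,fy=2.1))"
```

```text
(no output)
```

View pics/t.png

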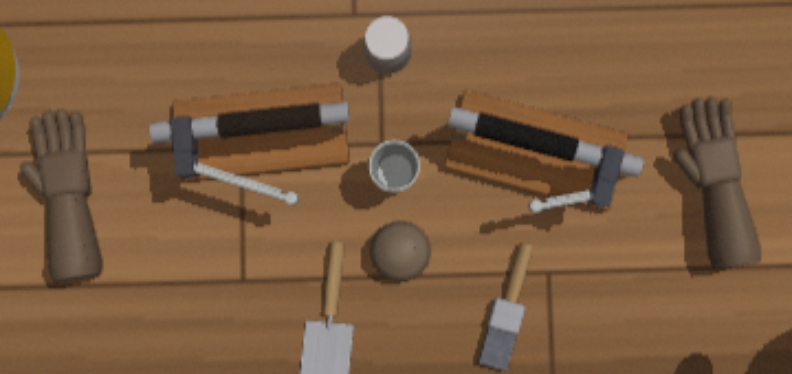

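View pics/s.png

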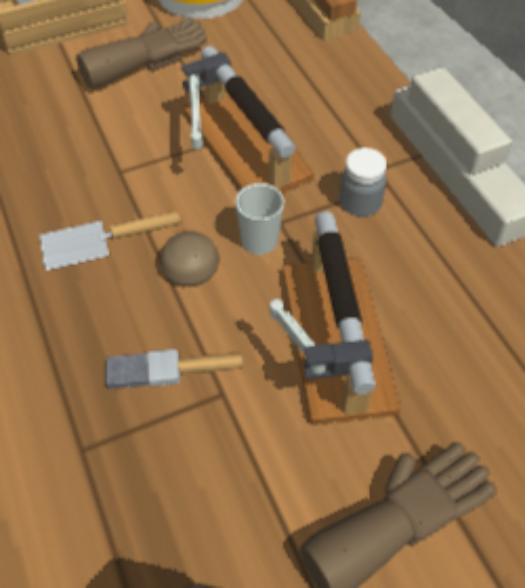

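The top view shows the brake lever running from its clamp to its tip near full-frame (273,200), and the speed lever's tip near (384,204). The corridor on the robot's side of both levers is clear. The mask line fits agree with the bar yaws, so next I'll fit pivot and tip more closely.

Run:
```python
from h import *
S={}
for n in("top","side"):
    c=cams.read_camera(n);W=cloud(c)
    for th,l0,sgn in(("brake",.42,-1),("speed",.45,1)):
        r=masks_of(n,th+"_stand")[0];p=W[r["region"]];p=p[np.isfinite(p[:,0])]
        print(n,th,r["bbox"],"zmax",np.percentile(p[:,2],[90,99,100]).round(3))
        b=p[(p[:,2]>.108)&(p[:,2]<.118)][:,:2].astype(np.float32)
        f=cv2.fitLine(b,cv2.DIST_HUBER,0,.01,.01).ravel();f=f*np.sign(f[1]) if 0 else f
        d=f[:2]*np.sign(f[1]);s=(b-f[2:])@d
        print(" bar yaw",np.arctan2(-d[0],d[1]),"ends",f[2:]+d*s.min(),f[2:]+d*s.max())
        r=masks_of(n,th+"_lever")[0];p=W[r["region"]];p=p[(p[:,2]>.104)&(p[:,2]<.118)][:,:2].astype(np.float32)
        f=cv2.fitLine(p,cv2.DIST_HUBER,0,.01,.01).ravel();d=f[:2]*np.sign(f[1])*sgn
        s=(p-f[2:])@d;print(" lever",len(p),"a",np.arctan2(-sgn*d[0]*-1,1)*0+np.arctan2(-d[0]*sgn,d[1]*sgn),"end",f[2:]+d*s.max(),"start",f[2:]+d*s.min())
c=cams.read_camera("top")
print(ray_z(c,(272.7,200),.111),ray_z(c,(383.6,203.6),.111))
```

```text
top brake [209.0, 146.4, 299.1, 201.0] zmax [0.116 0.121 0.125]
 bar yaw 0.11660716 ends [0.6386052  0.05909749] [0.6097224  0.30566686]
 lever 193 a -0.34394282 end [0.5308593  0.12590137] start [0.5756663  0.25099805]
top speed [343.9, 151.3, 436.5, 206.4] zmax [0.116 0.121 0.126]
 bar yaw -0.31815597 ends [ 0.55502707 -0.30523708] [ 0.632674   -0.06947493]
 lever 109 a 0.1549129 end [ 0.5151031  -0.16701303] start [ 0.52682495 -0.24207394]
side brake [297.2, 133.4, 359.6, 199.9] zmax [0.115 0.12  0.123]
 bar yaw 0.1831151 ends [0.64036274 0.05518928] [0.5945902  0.30235517]
 lever 123 a -0.33705518 end [0.5290916  0.12232266] start [0.57551223 0.2547915 ]
side speed [339.8, 208.6, 401.3, 314.0] zmax [0.117 0.12  0.122]
 bar yaw -0.30606887 ends [ 0.553925   -0.30939013] [ 0.6292527  -0.07101018]
 lever 130 a 0.18875037 end [ 0.5104787 -0.1696144] start [ 0.5236839  -0.23874298]
[0.5314986  0.12988646 0.111     ] [ 0.51336034 -0.17434436  0.111     ]
```

```bash
cat >> h.py <<'E'
G={"brake":dict(h=(.580,.263),a=-.34,s=1,r=.115),"speed":dict(h=(.5275,-.260),a=.168,s=-1,r=.070)}
Z=.086
def pose(g,th,gap,yoff,z=Z):
    a=g["a"]+g["s"]*th;n=np.array([np.cos(a),np.sin(a)]);d=g["s"]*np.array([n[1],-n[0]])
    p=np.array(g["h"])+g["r"]*d-(.0055+.019+gap)*n
    return [p[0],p[1],z],[180,0,(np.degrees(a)+yoff+180)%360-180],n
def fn(n,k=4):
    f=[]
    for _ in range(k): f.append(bot.get_state()["wrist_force"][:2]@n); bot.wait(.02)
    return np.mean(f)
def approach(name,zhi=.22):
    g=G[name];best=None
    for yo in(90,-90):
        p,o,n=pose(g,0,.03,yo,zhi);q=planner.inverse_kinematics(p,o)
        if q is not None:
            c=np.abs(np.array(q)-bot.get_state()["joints"]).max()
            if abs(q[5])<150 and (best is None or c<best[0]): best=(c,yo,p,o,n,q)
    c,yo,p,o,n,q=best;print("yoff",yo,np.round(q))
    bot.move_to(p,o);return yo,n
E
python3 - <<'E'
from h import *
close_gripper()
s=bot.get_state();bot.line_to([*s["ee_pos"][:2],.24])
yo,n=approach("brake");g=G["brake"]
bot.line_to(pose(g,0,.03,yo)[0],feed=.1);bot.wait(.3);f0=fn(n)
hit=bot.line_to(pose(g,0,-.012,yo)[0],feed=.02,threshold=2)
s=bot.get_state();gap=(np.array(pose(g,0,0,yo)[0])-s["ee_pos"])[:2]@n
print(hit,f0,fn(n),"gap",gap,s["ee_pos"],s["time_s"],s["width"])
c=cams.read_camera("side");cv2.imwrite("pics/c1.png",cv2.resize(c["img"][60:260,210:460],None,fx=3,fy=3))
E
```

```text
yoff 90 [11. 18. 85. -0. 77. 30.]
False 0.12510585290466983 -0.03370964709104108 gap -0.011908813330196468 [0.52977492 0.15877184 0.08600906] 9.5833 0.005115462783508984
```

View pics/c1.png

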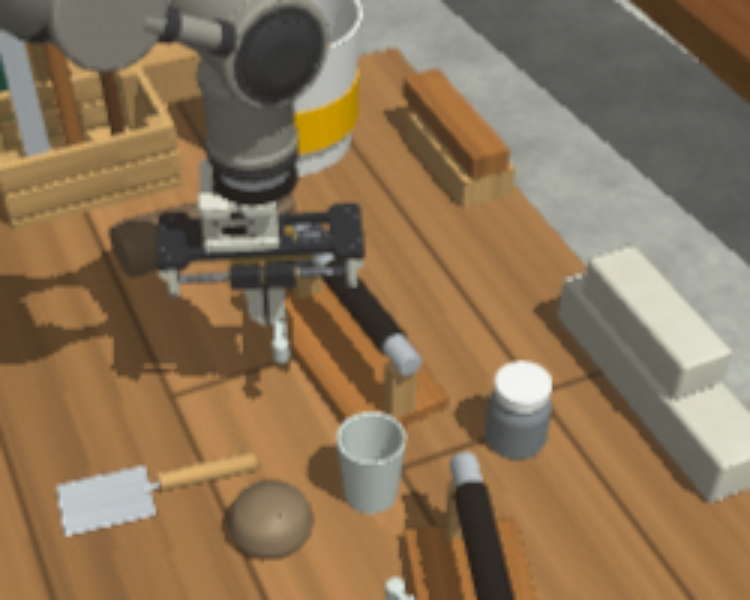

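The closed fingers hang just outside the lever, at crop (265,305), with the lever end at (282,345). They are slimmer than I assumed, so I'll creep on to contact.

Run:
```python
from h import *
g=G["brake"];yo=90;n=pose(g,0,0,yo)[2]
hit=bot.line_to(pose(g,0,-.024,yo)[0],feed=.015,threshold=2)
s=bot.get_state();gap=(np.array(pose(g,0,0,yo)[0])-s["ee_pos"])[:2]@n
print(hit,fn(n),s["wrist_force"],"gap",gap,s["time_s"])
```

```text
False -0.0981853696883028 [-0.78343242 -0.74399335  0.36126432] gap -0.0238870448153734 10.65
```

Run:
```python
from h import *
c=cams.read_camera("side");a=cv2.resize(c["img"][100:200,260:380],None,fx=5,fy=5);
t=cams.read_camera("top");b=cv2.resize(t["img"][140:240,200:320],None,fx=5,fy=5)
cv2.imwrite("pics/c2.png",cv2.resize(np.hstack([a[:,:400],b[:,100:500]]),None,fx=1,fy=1))
```

```text
(no output)
```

View pics/c2.png

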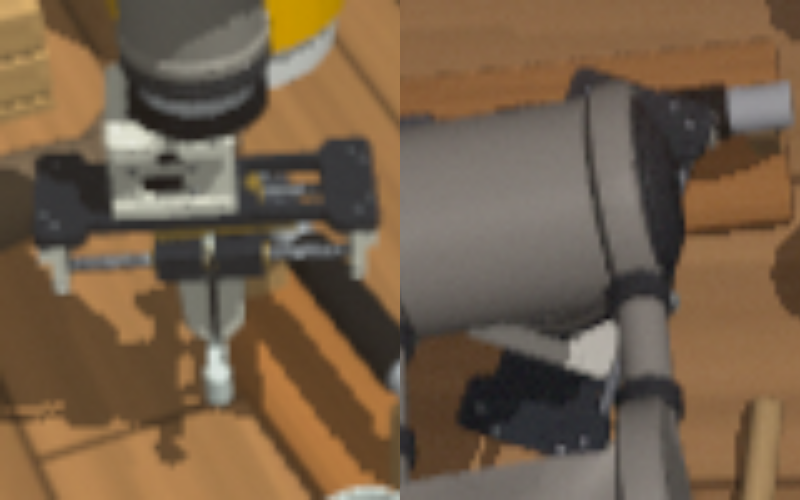

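The lever end is still near side pixel (304,177), so it has not moved, and the fingers taper towards it. I'll project the TCP and look at depths to settle where the tip is.

Run:
```python
from h import *
c=cams.read_camera("side");W=cloud(c);E=np.array(c["extrinsics"])
def pr(p):
    q=E[:3,:3]@p+E[:3,3];return np.round([c["fx"]*q[0]/q[2]+c["cx"],c["fy"]*q[1]/q[2]+c["cy"]],1)
s=bot.get_state();T=s["ee_pos"];print(T,s["ee_rot"],pr(T),pr(T+[0,0,.03]),"lever tip",pr(np.array([.533,.131,.1])))
for v in range(152,184,3): print(v,[tuple((W[v,u]*1000).round().astype(int)) if np.isfinite(W[v,u,0]) else 0 for u in range(296,312,3)])
r=masks_of("side","brake_lever");print([(x["conf"],x["bbox"]) for x in r[:3]],[(x["conf"],x["xy"]) for x in mark_of("side","brake_press")])
```

```text
[0.54111389 0.15479445 0.08600041] [-1.79997766e+02  9.47671220e-04  7.05238403e+01] [303.8 174.4] [303.3 167.2] lever tip [304.  176.9]
152 [(np.int64(514), np.int64(126), np.int64(208)), (np.int64(521), np.int64(121), np.int64(210)), (np.int64(531), np.int64(126), np.int64(203)), (np.int64(537), np.int64(116), np.int64(208)), (np.int64(545), np.int64(115), np.int64(206)), (np.int64(554), np.int64(114), np.int64(204))]
155 [(np.int64(513), np.int64(127), np.int64(197)), (np.int64(520), np.int64(121), np.int64(199)), (np.int64(538), np.int64(149), np.int64(170)), (np.int64(537), np.int64(118), np.int64(196)), (np.int64(544), np.int64(115), np.int64(196)), (np.int64(552), np.int64(111), np.int64(196))]
158 [(np.int64(519), np.int64(149), np.int64(165)), (np.int64(528), np.int64(149), np.int64(163)), (np.int64(536), np.int64(146), np.int64(162)), (np.int64(544), np.int64(142), np.int64(162)), (np.int64(552), np.int64(139), np.int64(161)), (np.int64(612), np.int64(276), np.int64(28))]
161 [(np.int64(569), np.int64(312), np.int64(0)), (np.int64(526), np.int64(145), np.int64(154)), (np.in
[... 1506 characters left out ...]
64(573), np.int64(210), np.int64(17)), (np.int64(581), np.int64(203), np.int64(20))]
179 [(np.int64(537), np.int64(229), np.int64(0)), (np.int64(546), np.int64(223), np.int64(2)), (np.int64(525), np.int64(127), np.int64(98)), (np.int64(533), np.int64(123), np.int64(98)), (np.int64(572), np.int64(206), np.int64(7)), (np.int64(576), np.int64(188), np.int64(22))]
182 [(np.int64(532), np.int64(216), np.int64(1)), (np.int64(541), np.int64(211), np.int64(1)), (np.int64(550), np.int64(207), np.int64(1)), (np.int64(558), np.int64(199), np.int64(5)), (np.int64(568), np.int64(198), np.int64(2)), (np.int64(575), np.int64(189), np.int64(7))]
[(0.4, [299.6, 168.5, 305.9, 180.8])] [(0.52, [301.9, 170.4])]
```

Run:
```python
from h import *
c=cams.read_camera("side")
a=cv2.imread("pics/side0.png");f=lambda i:cv2.resize(i[140:190,280:330],None,fx=8,fy=8,interpolation=cv2.INTER_NEAREST)
cv2.imwrite("pics/c3.png",np.hstack([f(a),f(c["img"])]))
```

```text
(no output)
```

View pics/c3.png

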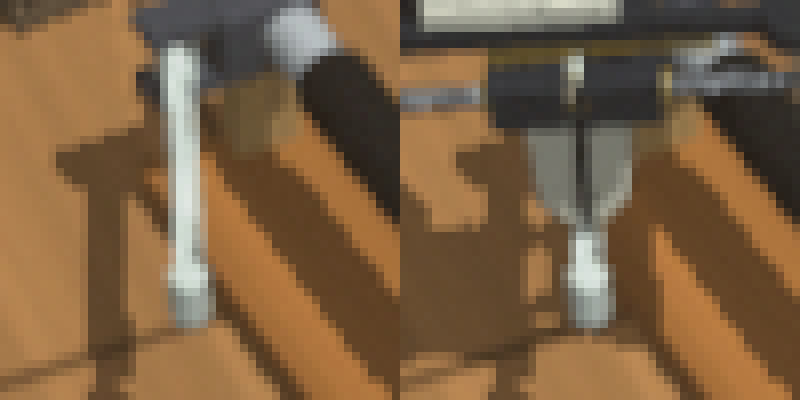

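The lever has not moved, and the fingers look to be directly over it in this end-on view. I'll back off and measure the free fingertips.

Run:
```python
from h import *
g=G["brake"];yo=90
bot.line_to(pose(g,0,.035,yo)[0],feed=.1)
T=bot.get_state()["ee_pos"];print(T)
c=cams.read_camera("side");W=cloud(c)
m=(np.hypot(W[...,0]-T[0],W[...,1]-T[1])<.04)&(W[...,2]>.04)&(W[...,2]<.2)
P=W[m];n=pose(g,0,0,yo)[2]
for z in np.arange(.07,.17,.008):
    p=P[(P[:,2]>=z)&(P[:,2]<z+.008)]
    if len(p): q=(p[:,:2]-T[:2])@n; print(round(z,3),len(p),q.min().round(4),q.max().round(4))
cv2.imwrite("pics/c4.png",cv2.resize(c["img"][130:200,260:330],None,fx=8,fy=8,interpolation=cv2.INTER_NEAREST))
```

```text
[0.48617053 0.17440502 0.0862135 ]
0.118 1 -0.0018 -0.0018
0.126 17 -0.0125 0.011
0.134 22 -0.0177 0.0145
0.142 26 -0.0172 0.0153
0.15 26 -0.0164 0.016
0.158 26 -0.0184 0.0167
0.166 21 -0.0173 0.0171
```

View pics/c4.png

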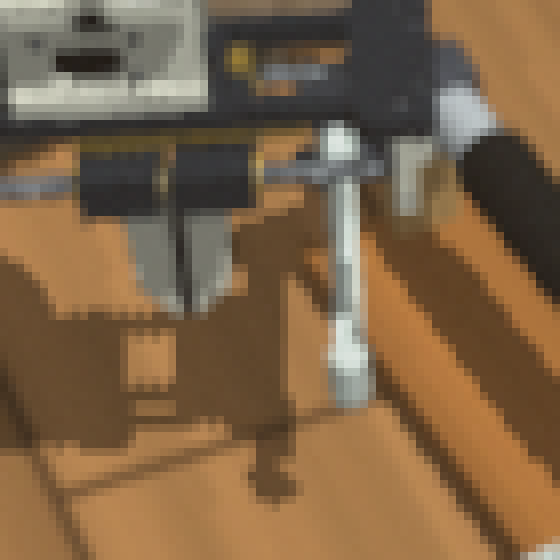

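The fingertips actually end at about z 0.122 while the reported TCP is at 0.086. The real tips sit about 36 mm short of the reported TCP, so the fingers were passing over the lever. I'll work 45 mm lower by the reported value, which puts the tips at about 0.078, and check with the camera before pressing.

```bash
sed -i 's/^Z=.086/Z=.041/' h.py
python3 - <<'E'
from h import *
g=G["brake"];yo=90
print(bot.line_to(pose(g,0,.035,yo)[0],feed=.06,threshold=4));bot.wait(.2)
T=bot.get_state()["ee_pos"];print(T)
c=cams.read_camera("side");W=cloud(c);n=pose(g,0,0,yo)[2]
m=(np.hypot(W[...,0]-T[0],W[...,1]-T[1])<.04)&(W[...,2]>.04)&(W[...,2]<.2)
P=W[m]
for z in np.arange(.06,.15,.008):
    p=P[(P[:,2]>=z)&(P[:,2]<z+.008)]
    if len(p): q=(p[:,:2]-T[:2])@n; print(round(z,3),len(p),q.min().round(4),q.max().round(4))
f0=fn(n);hit=bot.line_to(pose(g,0,-.006,yo)[0],feed=.02,threshold=2)
s=bot.get_state();gap=(np.array(pose(g,0,0,yo)[0])-s["ee_pos"])[:2]@n
print(hit,f0,fn(n),"gap",gap,s["time_s"])
E
```

```text
False
[0.48581241 0.17449115 0.04138813]
0.076 7 -0.0081 0.0038
0.084 20 -0.0164 0.0137
0.092 18 -0.0159 0.0143
0.1 22 -0.0178 0.0149
0.108 23 -0.0173 0.0157
0.116 26 -0.0191 0.0164
0.124 7 -0.0099 0.0078
0.132 2 -0.0031 -0.003
0.14 2 -0.0164 0.0299
0.148 13 -0.0157 0.0159
True 0.2729339357764604 -0.548053055036511 gap 0.00012229919232704288 14.6083
```

Contact came at the predicted place. I'll press in steps while watching the force.

```bash
cat >> h.py <<'E'
def press(name,yo,gap,f0,target=16):
    g=G[name];log=[]
    def go(th,feed=.04):
        p,o,n=pose(g,th,gap,yo);bot.line_to(p,o,feed=feed)
        f=f0-fn(n,2);log.append((round(th,3),round(f,1)));return f
    th=0;f=0
    while th<.33: th+=.055;f=go(th)
    while f<target and th<.50: th+=.012;f=go(th,.02)
    print(log);return th,f,log
def ease(name,yo,gap,th):
    g=G[name]
    while th>-.06:
        th-=.05;p,o,n=pose(g,th,gap,yo);bot.line_to(p,o,feed=.04)
E
python3 - <<'E'
from h import *
th,f,_=press("brake",90,0,0.15)
print(bot.get_state()["wrist_force"],bot.get_state()["time_s"])
c=cams.read_camera("side");cv2.imwrite("pics/c5.png",cv2.resize(c["img"][110:220,250:390],None,fx=5,fy=5))
print(th,f)
E
```

```text
[(0.055, np.float64(3.1)), (0.11, np.float64(4.9)), (0.165, np.float64(4.9)), (0.22, np.float64(6.1)), (0.275, np.float64(6.6)), (0.33, np.float64(7.4)), (0.342, np.float64(7.2)), (0.354, np.float64(7.7)), (0.366, np.float64(7.1)), (0.378, np.float64(8.3)), (0.39, np.float64(12.9)), (0.402, np.float64(17.6))]
[-16.63058225   1.47108654   5.75114156] 18.425
0.4020000000000001 17.55245211419792
```

View pics/c5.png

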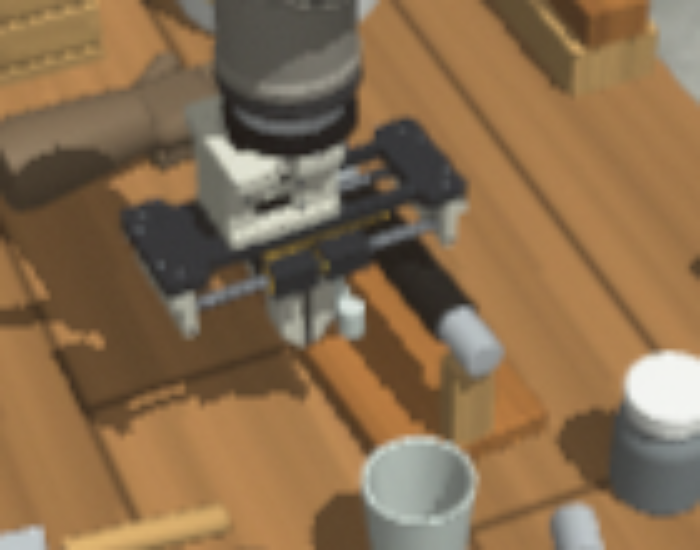

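The lever end, at crop (350,315), is in against its stop, with the force rising from 8 to 17.5 N and a clear gap to the grip. Next I'll hold, ease out, and check it.

Run:
```python
from h import *
bot.wait(1.2);g=G["brake"];n=pose(g,.4,0,90)[2];print("held",0.15-fn(n))
ease("brake",90,0,.402);n=pose(g,0,0,90)[2];print(.15-fn(n))
bot.line_to(pose(g,0,.03,90)[0],feed=.08);bot.wait(.3)
c=cams.read_camera("side");W=cloud(c)
for r in masks_of("side","brake_lever")[:2]: print(r["conf"],r["bbox"],mark_of("side","brake_press")[:1])
bot.line_to(pose(g,0,.03,90,.2)[0],feed=.15)
yo,n=approach("speed",.2);g=G["speed"]
bot.line_to(pose(g,0,.03,yo)[0],feed=.1,threshold=6);bot.wait(.3);f0=fn(n)
hit=bot.line_to(pose(g,0,-.008,yo)[0],feed=.02,threshold=2)
s=bot.get_state();gap=(np.array(pose(g,0,0,yo)[0])-s["ee_pos"])[:2]@n
print(hit,f0,fn(n),"gap",gap,s["ee_pos"],s["time_s"])
c=cams.read_camera("side");cv2.imwrite("pics/c6.png",cv2.resize(c["img"][120:320,240:440],None,fx=3,fy=3))
```

```text
held 17.237892752958217
0.2844226335724833
yoff 90 [-32.  17.  90.   0.  73. -42.]
True 0.04232079888123148 -1.5539587619862085 gap -0.002372202316241835 [ 0.49394797 -0.19450272  0.04059258] 29.7917
```

View pics/c6.png

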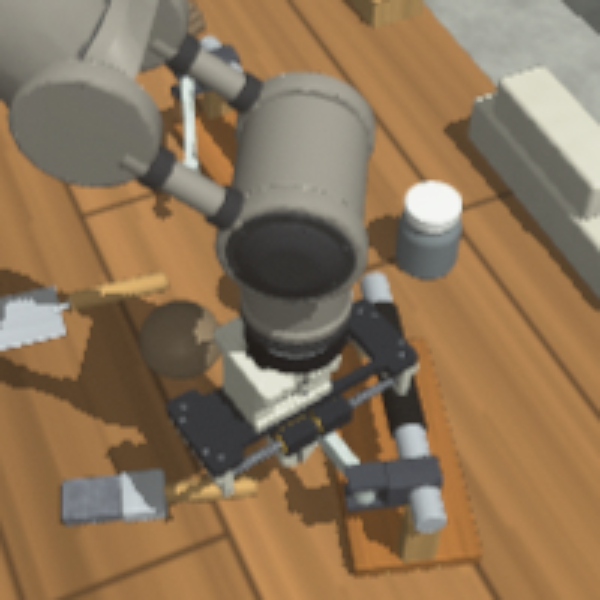

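The brake lever is back out, with its tip at full-frame (304,174). The fingers touch the outer face of the speed lever at crop (300,450), clear of its clamp. I'll press it now.

Run:
```python
from h import *
th,f,log=press("speed",90,-.002,.04)
print(th,f,bot.get_state()["wrist_force"],bot.get_state()["time_s"])
bot.wait(1.2);n=pose(G["speed"],th,0,90)[2];print("held",.04-fn(n))
c=cams.read_camera("side");cv2.imwrite("pics/c7.png",cv2.resize(c["img"][190:330,280:420],None,fx=4,fy=4))
```

```text
[(0.055, np.float64(3.5)), (0.11, np.float64(4.0)), (0.165, np.float64(4.6)), (0.22, np.float64(6.6)), (0.275, np.float64(5.8)), (0.33, np.float64(6.7)), (0.342, np.float64(7.0)), (0.354, np.float64(6.9)), (0.366, np.float64(6.6)), (0.378, np.float64(7.3)), (0.39, np.float64(10.5)), (0.402, np.float64(13.4)), (0.414, np.float64(16.0))]
0.4140000000000001 16.029601601642064 [-15.92777673   2.36819164   5.38769851] 33.5917
held 16.323922014593492
```

View pics/c7.png

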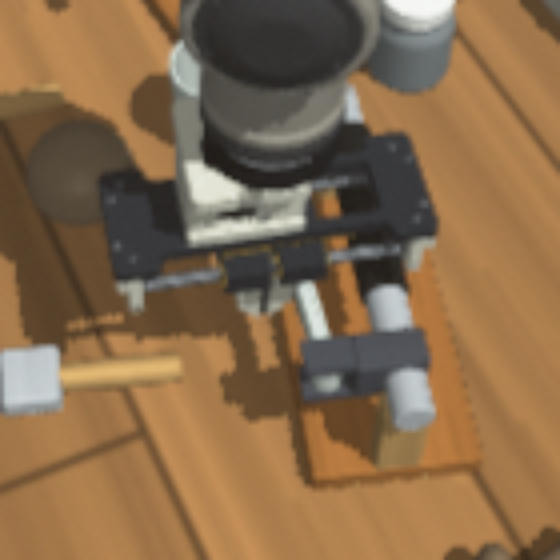

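The speed lever, at crop (315,305), is pressed to its stop and holding at 16 N. I'll ease it out, clear the arm, check, and hand in.

Run:
```python
from h import *
g=G["speed"];ease("speed",90,-.002,.414);n=pose(g,0,0,90)[2];print(.04-fn(n))
bot.line_to(pose(g,0,.035,90)[0],feed=.08);bot.line_to(pose(g,0,.035,90,.25)[0],feed=.15)
bot.wait(.5)
c=cams.read_camera("side");a=cv2.imread("pics/side0.png")
print(bot.get_state()["wrist_force"],bot.get_state()["time_s"])
cv2.imwrite("pics/c8.png",np.hstack([a[110:390,210:460],c["img"][110:390,210:460]]))
```

```text
-0.11159974989200008
[ 0.43654335 -0.02135647  0.33224361] 40.1083
```

View pics/c8.png

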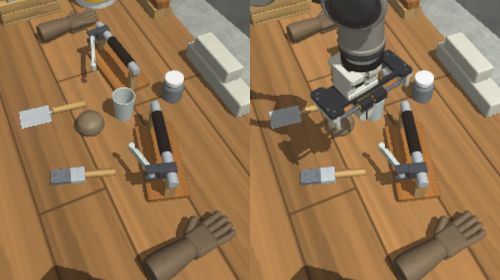

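The speed lever is back out, with its tip at (133,147) before and (383,147)−250 after. The other visible things are unmoved, and the arm is clear.

```bash
python3 -c "
from h import *
print(order.sign_off())"
```

```text
the job is handed in; nothing more can be done
None
```

The job is handed in, with no verdict returned: the brake lever, then the speed lever, was pressed to its stop with the finger backs (about 17 N and 16 N), held for over a second and eased back out, after a correction because the real fingertips sit about 36 mm short of the reported TCP.

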